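Turn the bead board face up

ROBOT

A 6-joint arm with a two-finger parallel gripper is mounted at the origin on the work surface. World frame = base frame: x ahead of the robot, y to its left, z up, the work surface at z = 0. Lengths are in m, angles in degrees, forces in N, time in s.
With the tool pointing down it reaches from about 0.4 to 0.825 m from the base axis. Payload 7 kg.
Tool frame: the origin (TCP) lies midway between the tips of the shut fingers; the grasp point (between the pads) lies 19 mm behind it; z points along the fingers, y is the line along which they close (so a half turn about z gives the same grasp; the last joint's range is limited). The gripper opens to 88 mm and grips with 3 to 60 N. Pads are 19 mm wide; open, the fingers measure 130 mm over their backs; the gripper's body (78 mm by 193 mm) begins 47 mm behind the grasp point.
Start: joints at [16.507, 20.546, 0.682, 0, -70.136, -16.507], TCP at [0.675, -0, 0.199] pointing down, gripper open.
Joint ranges: [-176.03, 176.03], [-82.01, 121.73], [-58.28, 71.71], [-173.87, 95.51], [-174.79, -0.11], [-173.66, 173.66]. Speed limits (degrees/s): [136.94, 136.94, 172.46, 180, 180, 180].

INTERFACE

Orientations are given as a 3x3 rotation matrix whose columns are the frame's x, y, z axes.
In Python, from rig import robot gives the robot as it stands. Calls block until the motion is done:
- robot.goto(position, orientation): joint-space move of the TCP to a pose.
- robot.servo_line(position, ori=None, speed=0.15): straight line of the TCP; ori=None keeps the orientation; speed is the mean speed in m/s.
- robot.movej(angles): joint-space move.
- robot.move_gripper(opening): opening from 0.0 (shut) to 1.0 (fully open); the grip force is fixed at half the most; returns when the fingers have stopped.
- robot.dwell(seconds).
- robot.ik(position, orientation): joint angles nearest the present ones, or None.
- robot.grab_frame(name): name is "scene" or "side" or "wrist"; returns (picture, depth): 384x512x3 uint8, red, green, blue; 384x512 float32, m along the optical axis (not along the pixel's ray), 0 where there is no reading.
- robot.camera_info(name): a dict with "vfov" (degrees; the focal length in pixels is half the picture's height over the tangent of half this angle, whatever the lens; pixels are square), "cx", "cy" (the principal point, pixels), "view" (4x4, takes a point from world to camera coordinates); the wrist camera has in their place "T_tool_cam" (4x4, takes a point from camera to tool coordinates, whose origin is the TCP and whose axes are the flange's). Camera axes: x right, y down, z forward; pixel columns grow to the right and rows downward; lengths in m; the calibration is good to about 2 mm. A picture is of the moment at which its call begins: read the wrist's pose just before it. camera_info takes no time and is no camera call.
A pose or a line that the arm cannot do raises robot.Unreachable and nothing moves.
- robot.job_done(): hands the job in; it is judged then, once.
Readings, each from a call of its own:
- robot.read_t(): time.
- robot.read_qpos(): joint angles.
- robot.read_qvel(): joint speeds.
- robot.read_effort(): joint torques, N m.
- robot.read_position(): TCP position.
- robot.read_tcp_rot(): TCP orientation.
- robot.read_force(): force on the tool from outside, world axes, zero at the start.
- robot.read_ft_torque(): the same for the moment, N m.
- robot.read_grip_width(): opening from 0.0 (shut) to 1.0 (fully open).
- robot.read_finger_force(): force on a finger pad.
Only numpy, scipy, OpenCV 4.12 (cv2) and the standard library are available. Lean on these libraries where they do the work, as an engineer would, in place of code of your own. Each camera call takes 0.05 s, during which the arm holds its last target. There are 200 camera calls.

TASK

The large bead board on the raised desk shelf is lying face down. Slide it part-way (a few centimetres) out over the shelf's open right-hand edge, take it by the overhanging edge, turn it over and lay it back flat and wholly on top of the shelf with its channelled face up. Leave the round lid of beads and the little jar that share the shelf where they are.

Things in the scene. Friction and masses are not known exactly. Their poses are not given: they have to be found in the camera images.
- bead_board: Rigid grey plastic bead board, a flat slab 140 (its x) by 110 (its y) by 12 mm (its z), about 0.16 kg, origin at its middle. Its -z face carries the dark bead channels (drawn only, flat to the touch); its +z face is the plain back. It starts lying flat on the shelf, back up (z up), its long side within 10 degrees of parallel to the shelf's right-hand edge. A smaller board of the same kind lies face up on the desk and is not part of the job.
- riser: Fixed raised desk shelf (a low wooden drawer unit) standing on the desk, 300 (x) by 340 (y) mm, its flat wooden top 120 mm above the desk. Origin at the centre of its foot. Its open right-hand edge (right as seen from the robot), over which the board is to be slid, is the upright side at y = -170 mm in its frame; beyond it there is free space down to the desk, with only small low things lying there.
- bead_lid: Round brass-coloured jar lid full of green beads (the beads are fixed in it), 66 mm across, 21 mm high with the beads, loose on the shelf in one of its two left-hand (+y) corners. Origin at the centre of its underside. A bystander.
- bead_jar: Small closed green glass jar with a white cap, 44 mm across, 45 mm high, loose on the shelf in the other left-hand (+y) corner. Origin at the centre of its underside. A bystander.
Not all that is in view belongs to the job. What is shaped like the bead_board but orange or pink is not meant.

How it is judged (in metres and radians):
On the way:
1. the board lies flat on the shelf, back still up, sticking out past the right-hand edge by 15 mm or more (y of bead_board in the frame of riser below -0.13 m and angle between bead_board's own z axis and vertical below 0.1 rad and z of bead_board in the frame of riser above 0.12 m), for 0.1 s.
At the end, for the whole second after the job is handed in: The board lies at rest flat on the shelf top (within 10 degrees and 6 mm of height), channelled face up, its middle within 100 mm in x and 130 mm in y of the shelf's middle, let go (angle between bead_board's own z axis and vertical above 2.96 rad and z of bead_board in the frame of riser between 0.118 and 0.132 m and x of bead_board in the frame of riser between -0.1 and 0.1 m and y of bead_board in the frame of riser between -0.13 and 0.13 m and linear speed of bead_board below 0.02 m/s); the robot touches nothing.
It fails at once if the lid of beads is moved more than 25 mm (distance of bead_lid from where it was at the start of the episode above 0.025 m).
It fails at once if the little jar is moved more than 25 mm or tipped over (distance of bead_jar from where it was at the start of the episode above 0.025 m or angle between bead_jar's own z axis and vertical above 0.5 rad).
It also fails if it takes over 61 s, if anything falls off the work surface, if the arm or the gripper's body presses on something with over 40 N, if the wrist force passes 120 N, or if a joint passes its speed limit or range.

## Working session

There is one attempt and no reset: what is moved stays moved. The work goes in short steps, each a Python script; the robot and the scene stay as the last script left them, time stands still between calls to the robot, and variables do not carry over. Pictures are saved under pics/ and viewed, at most 13 in all, crops included, and the job is handed in when it is done.

```bash
ls; mkdir -p pics; python3 - <<'E'
from rig import robot
import cv2,numpy as np
ims=[]
for n in ("scene","side"):
    p,d=robot.grab_frame(n); np.savez(f"{n}0.npz",p=p,d=d); cv2.imwrite(f"pics/{n}0.png",cv2.resize(p[:,:,::-1],None,fx=1.5,fy=1.5))
    i=robot.camera_info(n); print(n,i["vfov"],i["cx"],i["cy"]); print(np.round(i["view"],4))
i=robot.camera_info("wrist");print(i); print(robot.read_t(),robot.read_tcp_rot())
E
```

```text
pics
scene 43.058133851224206 261.81840919300424 196.14676832025035
[[ 0.1734  0.9848 -0.0073 -0.0201]
 [ 0.8519 -0.1537 -0.5007 -0.3773]
 [-0.4942  0.0806 -0.8656  1.8546]
 [ 0.      0.      0.      1.    ]]
side 52.73136934938337 253.96376557704502 198.06429916209362
[[ 0.9961 -0.0875  0.0135 -0.4964]
 [-0.0493 -0.6748 -0.7364  0.0789]
 [ 0.0736  0.7328 -0.6765  1.153 ]
 [ 0.      0.      0.      1.    ]]
{'vfov': 67.98724291452743, 'cx': 255.22216844106595, 'cy': 193.85458277010517, 'T_tool_cam': array([[-8.79356225e-04, -9.61456745e-01, -2.74954824e-01,
         7.34171435e-02],
       [ 9.99998715e-01, -4.76998490e-04, -1.53022112e-03,
         4.46404854e-04],
       [ 1.34008838e-03, -2.74955816e-01,  9.61455929e-01,
        -1.86156412e-01],
       [ 0.00000000e+00,  0.00000000e+00,  0.00000000e+00,
         1.00000000e+00]])}
0.1 [[-8.64519937e-05 -9.99998838e-01 -1.52223137e-03]
 [-9.99999980e-01  8.67263975e-05 -1.80199114e-04]
 [ 1.80330922e-04  1.52221576e-03 -9.99998825e-01]]
```

View pics/scene0.png

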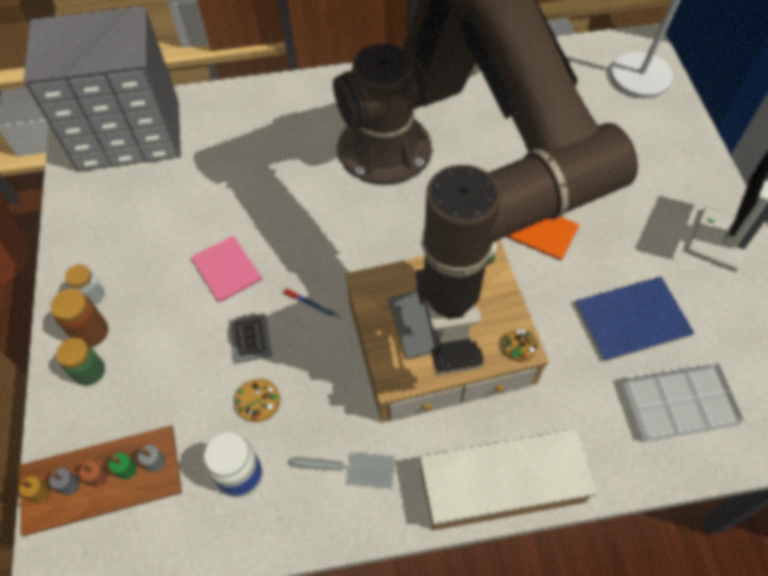

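View pics/side0.png

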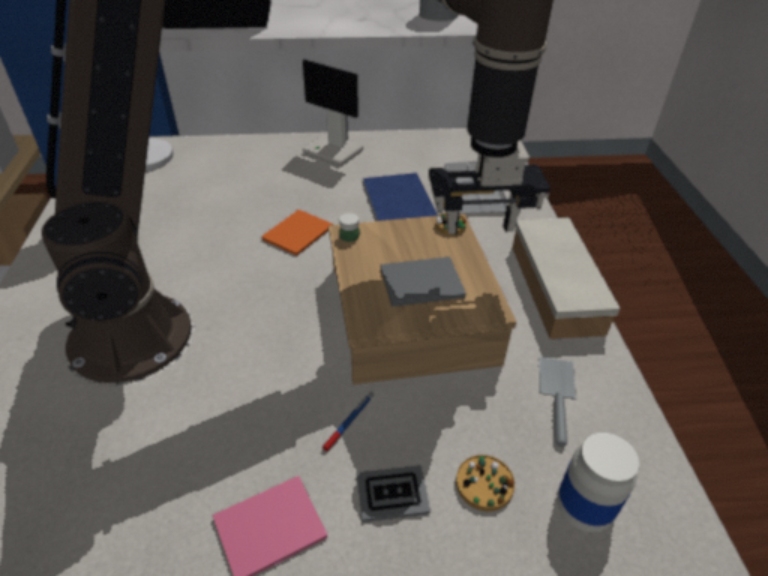

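Candidates for the board, in 1.5x pixels: the grey slab on the shelf at side (422,282) and scene (412,325); the light small board on the desk at scene (680,400); pink at side (270,540); orange at side (295,232); and the blue mat at side (398,195). Only the dark-grey slab on the wooden riser fits. The jar is at side (348,228), the lid at side (450,222). Next I'll measure these and take one crop to confirm.

```bash
cat > h.py <<'E'
import numpy as np,cv2
from rig import robot
def cloud(n,d):
    i=robot.camera_info(n); f=192/np.tan(np.radians(i["vfov"]/2))
    v,u=np.mgrid[:384,:512]; c=np.stack([(u-i["cx"])/f*d,(v-i["cy"])/f*d,d],-1)
    V=i["view"]; return (c-V[:3,3])@V[:3,:3]
def ray(n,uv,z):
    i=robot.camera_info(n); f=192/np.tan(np.radians(i["vfov"]/2)); V=i["view"]; uv=np.atleast_2d(uv).astype(float)
    r=np.c_[(uv[:,0]-i["cx"])/f,(uv[:,1]-i["cy"])/f,np.ones(len(uv))]@V[:3,:3]; o=-V[:3,:3].T@V[:3,3]
    return o+r*((z-o[2])/r[:,2])[:,None]
def board(n="side",z=0.132,p=None,d=None,verb=True,box=None):
    """grey pixels at board-top height -> (centre, yaw of long side deg, sizes)"""
    if p is None: p,d=robot.grab_frame(n)
    P=cloud(n,d); hsv=cv2.cvtColor(p,cv2.COLOR_RGB2HSV)
    m=(hsv[...,1]<60)&(abs(P[...,2]-z)<.012)&(P[...,0]>.4)&(P[...,0]<.85)&(abs(P[...,1])<.3)
    m=cv2.morphologyEx(m.astype(np.uint8),cv2.MORPH_OPEN,np.ones((3,3)))
    c=max(cv2.findContours(m,0,2)[0],key=cv2.contourArea)
    w=ray(n,c[:,0,:],z)[:,:2]
    r=cv2.minAreaRect((w*1000).astype(np.float32)); box=cv2.boxPoints(r)
    if verb: print(n,"z med",np.median(P[...,2][m>0]).round(4),"rect",np.round(r[0],1),np.round(r[1],1),round(r[2],1)); print(box.round(0).tolist())
    return r,box,m
E
python3 - <<'E'
from h import *
a=np.load("side0.npz"); p,d=a["p"],a["d"]
board("side",p=p,d=d)
P=cloud("side",d); hsv=cv2.cvtColor(p,cv2.COLOR_RGB2HSV)
m=((abs(P[...,2]-.12)<.006)&(P[...,0]>.3)&(P[...,0]<.9)&(abs(P[...,1])<.4)).astype(np.uint8)
m=cv2.morphologyEx(m,cv2.MORPH_OPEN,np.ones((3,3)))
c=max(cv2.findContours(m,0,2)[0],key=cv2.contourArea); w=ray("side",c[:,0],.12)[:,:2]
r=cv2.minAreaRect((w*1000).astype(np.float32)); print("shelf",r,cv2.boxPoints(r).round(0).tolist())
k=(P[...,2]>.135)&(P[...,2]<.18)&(P[...,1]>.05)&(P[...,1]<.3)&(P[...,0]>.4)&(P[...,0]<.82)
n,l,s,ce=cv2.connectedComponentsWithStats(k.astype(np.uint8))
for i in range(1,n):
    if s[i,4]>15: print(s[i],P[l==i].mean(0).round(3),P[l==i].min(0).round(3),P[l==i].max(0).round(3))
# things to the right of the shelf
b=(P[...,2]>.008)&(P[...,2]<.11)&(P[...,1]<-.18)&(P[...,1]>-.6)&(P[...,0]>.2)&(P[...,0]<1)
n,l,s,ce=cv2.connectedComponentsWithStats(b.astype(np.uint8))
for i in range(1,n):
    if s[i,4]>40: print("obj",P[l==i].min(0).round(3),P[l==i].max(0).round(3))
cv2.imwrite("pics/crop0.png",cv2.resize(p[120:260,200:360,::-1],None,fx=4,fy=4,interpolation=2))
R=np.array
for yaw in (90,75,60,45):
  t=np.radians(yaw); z=np.array([np.cos(t),np.sin(t),0])
  for sy in (1,-1):
    y=np.array([0,0,sy]); x=np.cross(y,z); O=np.c_[x,y,z]
    for pos in ([.62,-.2,.126],[.62,-.2,.28]):
      q=robot.ik(np.array(pos)-.0*z,O); print(yaw,sy,pos,None if q is None else np.round(q,0))
E
```

```text
side z med 0.1322 rect [571.5 -20.9] [141.6 121.1] 5.6
[[495.0, 32.0], [507.0, -88.0], [648.0, -74.0], [636.0, 46.0]]
shelf ((561.1004638671875, 22.333755493164062), (300.2680358886719, 346.74639892578125), 4.657391548156738) [[397.0, 183.0], [426.0, -163.0], [725.0, -138.0], [697.0, 207.0]]
[226 143  13  16 184] [0.441 0.131 0.155] [0.422 0.115 0.135] [0.46  0.156 0.169]
[290 143   8  11  37] [0.637 0.157 0.138] [0.624 0.128 0.135] [0.649 0.177 0.142]
[305 145   6   8  29] [0.678 0.147 0.138] [0.668 0.132 0.135] [0.688 0.166 0.143]
obj [ 0.373 -0.295  0.008] [ 0.466 -0.181  0.018]
obj [ 0.763 -0.318  0.008] [ 0.803 -0.208  0.023]
obj [ 0.583 -0.42   0.008] [ 0.674 -0.328  0.024]
obj [ 0.732 -0.466  0.008] [ 0.811 -0.393  0.11 ]
obj [ 0.427 -0.421  0.008] [ 0.535 -0.336  0.016]
obj [ 0.208 -0.488  0.008] [ 0.378 -0.339  0.017]
90 1 [0.62, -0.2, 0.126] [ -40.   61.   35.  -70. -125.  -58.]
90 1 [0.62, -0.2, 0.28] [ -41.   51.   36.  -77. -130.  -70.]
90 -1 [0.62, -0.2, 0.126] [ -40.   61.   35.  -70. -125.  122.]
90 -1 [0.62, -0.2, 0.28] [ -41.   51.   36.  -77. -130.  110.]
75 1 [0.62, -0.2, 0.126] [ -45.   56.   22.  -72. -114.  -52.]
75 1 [0.62, -0.2, 0.28] [ -46.   45.   23.  -77. -118.  -65.]
75 -1 [0.62, -0.2, 0.126] [ -45.   56.   22.  -72. -114.  128.]
75 -1 [0.62, -0.2, 0.28] [ -46.   45.   23.  -77. -118.  115.]
60 1 [0.62, -0.2, 0.126] [ -49.   51.    9.  -77. -104.  -46.]
60 1 [0.62, -0.2, 0.28] [ -50.   39.   10.  -80. -108.  -60.]
60 -1 [0.62, -0.2, 0.126] [ -49.   51.    9.  -77. -104.  134.]
60 -1 [0.62, -0.2, 0.28] [ -50.   39.   10.  -80. -108.  120.]
45 1 [0.62, -0.2, 0.126] [-53.  47.  -3. -83. -95. -39.]
45 1 [0.62, -0.2, 0.28] [-54.  33.  -3. -85. -97. -54.]
45 -1 [0.62, -0.2, 0.126] [-53.  47.  -3. -83. -95. 141.]
45 -1 [0.62, -0.2, 0.28] [-54.  33.  -3. -85. -97. 126.]
```

View pics/crop0.png

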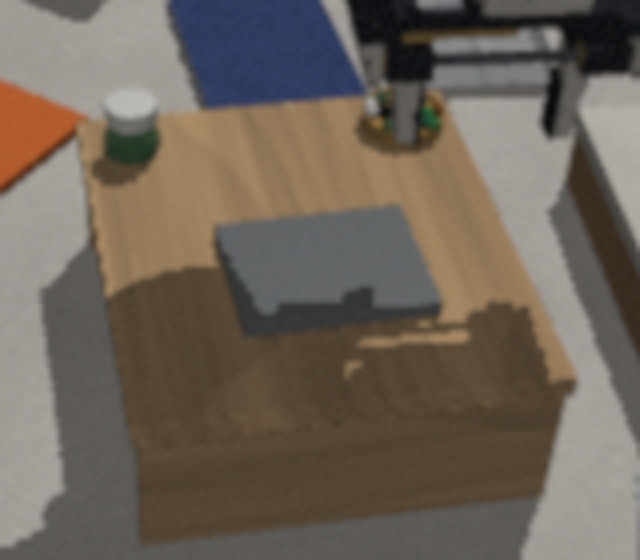

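The crop shows the plain dark-grey slab face down on the wooden shelf (side crop ~(330,265)), with the jar top left and the lid top right, so this is the right board. Measured size is 141 mm, with the top at z=0.132, which fits. The board centre is about (0.571,-0.016) with yaw 5.6°. The riser centre is about (0.561,0.0256) with yaw 4.7°. Next I'll push it.

```bash
cat >> h.py <<'E'
RC=np.array([.5608,.0256]); RY=np.radians(4.66)
RR=np.array([[np.cos(RY),-np.sin(RY)],[np.sin(RY),np.cos(RY)]])
def to_riser(p): return RR.T@(np.asarray(p)-RC)
def to_world(p): return RC+RR@np.asarray(p)
def down(yaw): # tool pointing down, closing line along yaw
    t=np.radians(yaw); y=-np.array([np.cos(t),np.sin(t),0]); z=np.array([0,0,-1.]); return np.c_[np.cross(y,z),y,z]
def horiz(yaw,s): # tool pointing horizontally along yaw, closing line vertical
    t=np.radians(yaw); z=np.array([np.cos(t),np.sin(t),0]); y=np.array([0,0,float(s)]); return np.c_[np.cross(y,z),y,z]
E
python3 - <<'E'
from h import *
t=np.radians(5.6); ey=np.array([-np.sin(t),np.cos(t)]); e=np.array([.5655,.039]); O=down(5.6)
s=e+ey*.032
robot.goto([*s,.2],O); robot.move_gripper(0.0); print(robot.read_t())
robot.servo_line([*s,.124],speed=.1); print(robot.read_force())
g=e+ey*(.010-.097)
robot.servo_line([*g,.124],speed=.06); print(robot.read_t(),robot.read_position(),robot.read_force())
for n in("side",):
  p,d=robot.grab_frame(n); np.savez("side1.npz",p=p,d=d); board(n,p=p,d=d); cv2.imwrite("pics/side1.png",cv2.resize(p[100:300,180:400,::-1],None,fx=3,fy=3))
E
```

```text
2.1167
[ 0.1384896  -0.56339147  0.14972319]
5.1583 [ 0.57397896 -0.04737981  0.12399592] [-0.93508519  0.43867909 -0.27913775]
side z med 0.1322 rect [571.2 -21.9] [140.4 118.6] 5.9
[[495.0, 30.0], [508.0, -88.0], [647.0, -74.0], [635.0, 44.0]]
```

View pics/side1.png

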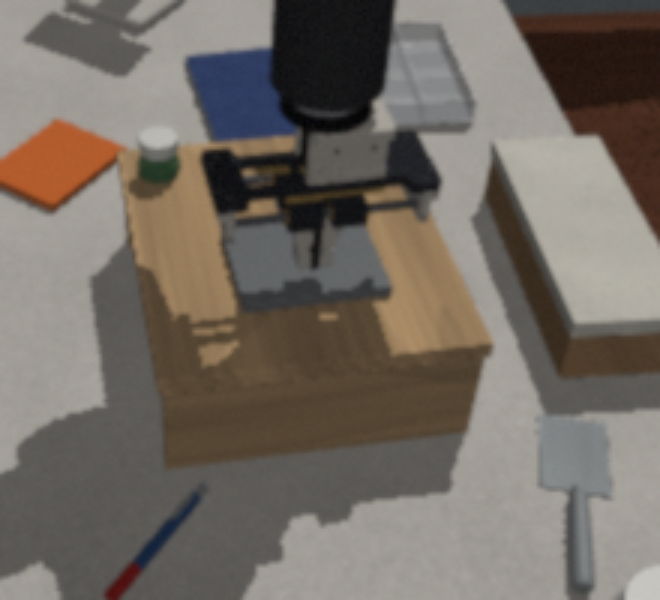

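The picture shows the board still at its old place, with the shut fingers at crop (315,260) apparently above it. I'll check the fingertip height against the depth image.

```bash
python3 - <<'E'
from h import *
a=np.load("side1.npz"); P=cloud("side",a["d"])
for v in range(176,196,2): print(v,[tuple(P[v,u].round(3)) for u in (280,284,287,291)])
print(robot.read_grip_width(),robot.read_position(),robot.read_force(),robot.read_t(),robot.read_finger_force())
p,d=robot.grab_frame("side"); board("side",p=p,d=d)
p,d=robot.grab_frame("scene"); board("scene",p=p,d=d); cv2.imwrite("pics/scene2.png",cv2.resize(p[150:300,210:390,::-1],None,fx=4,fy=4))
E
```

```text
176 [(np.float64(0.554), np.float64(-0.087), np.float64(0.225)), (np.float64(0.564), np.float64(-0.086), np.float64(0.224)), (np.float64(0.577), np.float64(-0.059), np.float64(0.201)), (np.float64(0.588), np.float64(-0.058), np.float64(0.199))]
178 [(np.float64(0.559), np.float64(-0.059), np.float64(0.195)), (np.float64(0.57), np.float64(-0.06), np.float64(0.196)), (np.float64(0.578), np.float64(-0.056), np.float64(0.192)), (np.float64(0.589), np.float64(-0.057), np.float64(0.192))]
180 [(np.float64(0.56), np.float64(-0.059), np.float64(0.189)), (np.float64(0.571), np.float64(-0.056), np.float64(0.185)), (np.float64(0.579), np.float64(-0.056), np.float64(0.185)), (np.float64(0.59), np.float64(-0.057), np.float64(0.186))]
182 [(np.float64(0.56), np.float64(-0.061), np.float64(0.184)), (np.float64(0.571), np.float64(-0.059), np.float64(0.181)), (np.float64(0.58), np.float64(-0.054), np.float64(0.177)), (np.float64(0.602), np.float64(-0.004), np.float64(0.133))]
184 [(np.float64(0.56), np.float64(-0.06), np.float64(0.175)), (np.float64(0.572), np.float64(-0.054), np.float64(0.17)), (np.
[... 980 characters left out ...]
64(0.584), np.float64(-0.046), np.float64(0.133)), (np.float64(0.596), np.float64(-0.046), np.float64(0.132))]
194 [(np.float64(0.564), np.float64(-0.053), np.float64(0.133)), (np.float64(0.575), np.float64(-0.054), np.float64(0.133)), (np.float64(0.583), np.float64(-0.054), np.float64(0.133)), (np.float64(0.595), np.float64(-0.053), np.float64(0.131))]
0.008053176180446202 [ 0.57402324 -0.04736988  0.124052  ] [ 0.28883977 -0.82499757  0.75869426] 5.2083 0.0
side z med 0.1321 rect [571.6 -22. ] [141.7 118.6] 5.7
[[495.0, 30.0], [507.0, -88.0], [648.0, -74.0], [636.0, 44.0]]
scene z med 0.1318 rect [588.  -18.5] [119.1 107.7] 5.7
[[523.0, 29.0], [534.0, -78.0], [653.0, -66.0], [642.0, 41.0]]
```

View pics/scene2.png

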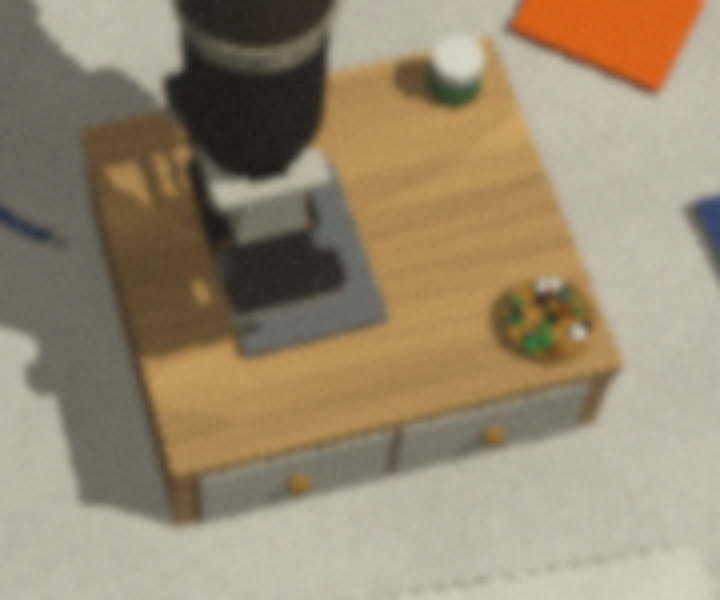

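Depth puts the fingertips at z≈0.155, while the robot reports TCP z 0.124. So the real tips sit about 30 mm short along the tool. I'll go back behind the board and feel for the shelf with a guarded descent to measure that offset.

```bash
python3 - <<'E'
from h import *
a=np.load("side0.npz"); P=cloud("side",a["d"])
k=(abs(P[...,0]-.675)<.08)&(abs(P[...,1])<.03)&(P[...,2]>.15)&(P[...,2]<.4); print("start lowest finger z",np.sort(P[...,2][k])[:12].round(3))
t=np.radians(5.6); ey=np.array([-np.sin(t),np.cos(t)]); e=np.array([.5655,.039])
s=e+ey*.032
robot.servo_line([*robot.read_position()[:2],.15]); robot.servo_line([*s,.15],speed=.15); robot.servo_line([*s,.108],speed=.08)
robot.dwell(.2); f0=robot.read_force(); z=.108
while z>.08:
    z-=.002; robot.servo_line([*s,z],speed=.03); f=robot.read_force()-f0
    if f[2]>3: break
print(z,robot.read_position(),f,robot.read_t())
E
```

```text
start lowest finger z [0.225 0.226 0.227 0.227 0.228 0.229 0.229 0.229 0.23  0.23  0.23  0.23 ]
0.09199999999999998 [0.56269889 0.07091745 0.09310929] [-2.74489366 -1.17083093  7.77833865] 9.45
```

Contact was at reported z≈0.093, so the real tips are 27 mm behind the reported TCP. I'll correct for that and push.

```bash
echo 'DZ=.027 # real tips lie this far behind the reported TCP along tool z' >> h.py; python3 - <<'E'
from h import *
t=np.radians(5.6); ey=np.array([-np.sin(t),np.cos(t)]); e=np.array([.5655,.039])
s=e+ey*.032; g=e+ey*(.010-.097)
robot.servo_line([*s,.0965],speed=.05)
robot.servo_line([*g,.0965],speed=.06); print(robot.read_t(),robot.read_position(),robot.read_force())
r,b,m=board("side"); 
robot.servo_line([*(g+ey*.015),.0965]); robot.servo_line([*(g+ey*.015),.25],speed=.3)
p,d=robot.grab_frame("side"); np.savez("side3.npz",p=p,d=d); r,b,m=board("side",p=p,d=d); print("box riser",[to_riser(c/1000).round(4).tolist() for c in b])
p,d=robot.grab_frame("scene"); r,b,m=board("scene",p=p,d=d); print("box riser",[to_riser(c/1000).round(4).tolist() for c in b])
cv2.imwrite("pics/scene3.png",cv2.resize(p[130:300,200:390,::-1],None,fx=3,fy=3))
O=horiz(90+4.66,1); c=to_world([0.01,-.30]); print([ (s,yaw,robot.ik([*to_world([.01,-.175-.08*k]),.126],horiz(yaw,s)).round(0).tolist()) for s in(1,-1) for yaw in (85,95,) for k in (0,1) if robot.ik([*to_world([.01,-.175-.08*k]),.126],horiz(yaw,s)) is not None])
E
```

```text
11.8333 [ 0.573998   -0.04752218  0.09656288] [ 0.15663068 -0.0699482   0.4303912 ]
side z med 0.1322 rect [ 580.1 -109.8] [141.5 133.1] 5.2
[[504.0, -50.0], [516.0, -183.0], [657.0, -170.0], [644.0, -37.0]]
side z med 0.1322 rect [ 580.5 -116.8] [141.1 119.1] 5.3
[[505.0, -64.0], [516.0, -183.0], [656.0, -170.0], [645.0, -51.0]]
box riser [[-0.0631, -0.0847], [-0.0618, -0.2038], [0.0793, -0.2023], [0.078, -0.0832]]
scene z med 0.1318 rect [ 589.1 -116.8] [142.8 109.6] 5.6
[[513.0, -69.0], [523.0, -178.0], [666.0, -164.0], [655.0, -55.0]]
box riser [[-0.0557, -0.0906], [-0.0538, -0.2002], [0.089, -0.1978], [0.0871, -0.0882]]
[(1, 85, [-40.0, 56.0, 21.0, -68.0, -118.0, -50.0]), (1, 85, [-44.0, 59.0, 31.0, -69.0, -123.0, -55.0]), (1, 95, [-36.0, 59.0, 29.0, -66.0, -125.0, -52.0]), (1, 95, [-41.0, 63.0, 39.0, -68.0, -131.0, -58.0]), (-1, 85, [-40.0, 56.0, 21.0, -68.0, -118.0, 130.0]), (-1, 85, [-44.0, 59.0, 31.0, -69.0, -123.0, 125.0]), (-1, 95, [-36.0, 59.0, 29.0, -66.0, -125.0, 128.0]), (-1, 95, [-41.0, 63.0, 39.0, -68.0, -131.0, 122.0])]
```

View pics/scene3.png

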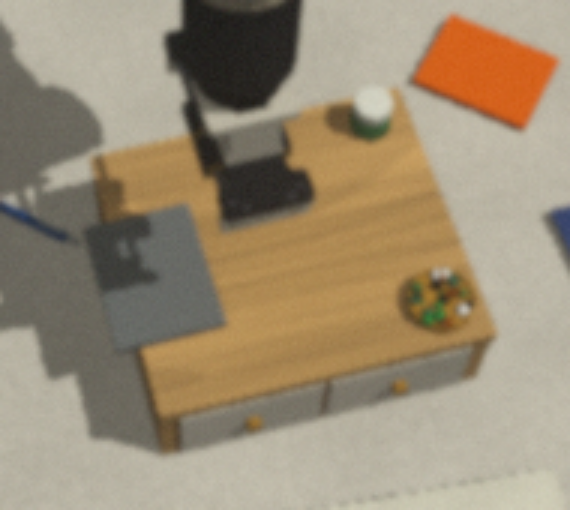

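The board lies flat, back up, with its edge out over the right side (crop left edge ~(100,290)); overhang is about 24–29 mm. Next I'll turn the gripper horizontal outside the edge and check the true tip position there.

```bash
python3 - <<'E'
from h import *
w=to_world([.011,-.30]); print(w)
robot.servo_line([*w,.34],speed=.3); robot.move_gripper(.6)
O=horiz(95.3,1); pre=to_world([.011,-.253])
robot.goto([*pre,.30],O); robot.servo_line([*pre,.126],speed=.15)
print(robot.read_t(),robot.read_position(),robot.read_qpos().round(1),robot.read_force())
for n in("scene","side"):
  p,d=robot.grab_frame(n); np.savez(n+"4.npz",p=p,d=d); cv2.imwrite(f"pics/{n}4.png",cv2.resize(p[130:330,180:400,::-1],None,fx=3,fy=3))
E
```

```text
[ 0.59613645 -0.27251463]
17.575 [ 0.59256421 -0.22603826  0.12712694] [ -40.3   62.6   38.9  -67.7 -130.8  -57.8] [-1.13413757 -0.38238984  0.07482145]
```

View pics/side4.png

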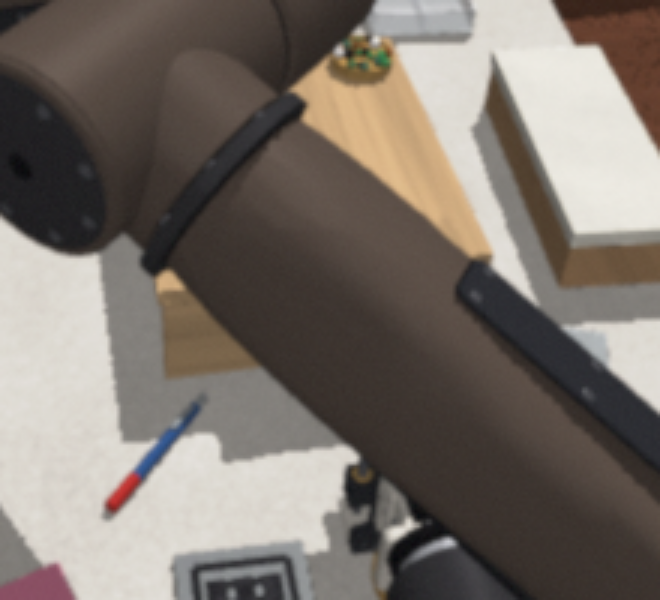

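In the side view the forearm hides the shelf edge; only a bit of the gripper shows at (370,500). I'll use the scene and wrist views instead.

```bash
python3 - <<'E'
from h import *
p,d=robot.grab_frame("wrist"); np.savez("wrist5.npz",p=p,d=d)
s=np.load("scene4.npz")["p"][130:322,130:386,::-1]
cv2.imwrite("pics/mix5.png",np.vstack([cv2.resize(s,(400,300)),cv2.resize(p[:,:,::-1],(400,300))]))
E
```

```text
(no output)
```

View pics/mix5.png

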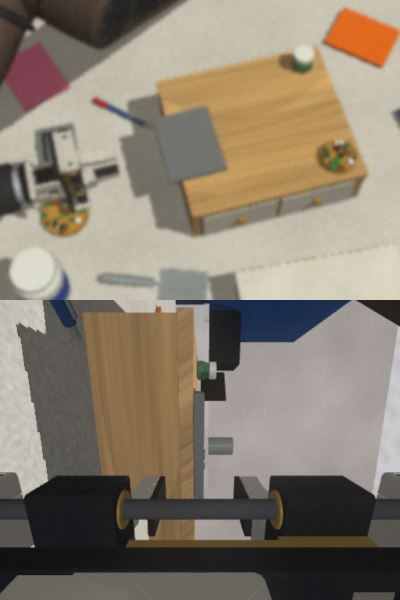

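In the wrist view the board is the thin grey strip at column ~199, midway between the open fingers (150 and 250), so the height is right. The scene view shows the tips at (118,172) with the board edge at (158,145). I'll measure the true tip with depth.

```bash
python3 - <<'E'
from h import *
P=cloud("scene",np.load("scene4.npz")["d"]); t=np.radians(95.3); z=np.array([np.cos(t),np.sin(t)]); tcp=np.array([.59256,-.22604])
k=(P[...,2]>.05)&(P[...,2]<.26)&(P[...,1]<-.2)&(abs(P[...,0]-.59)<.12)&(P[...,1]>-.4)
l=(P[k][:,:2]-tcp)@z; Q=P[k]; o=np.argsort(-l)
for i in o[:400:16]: print(Q[i].round(3),round(l[i],3))
E
```

```text
[ 0.604 -0.256  0.166] -0.03
[ 0.597 -0.259  0.099] -0.034
[ 0.609 -0.261  0.095] -0.036
[ 0.592 -0.265  0.17 ] -0.039
[ 0.609 -0.266  0.152] -0.042
[ 0.602 -0.27   0.166] -0.044
[ 0.603 -0.272  0.169] -0.047
[ 0.614 -0.274  0.166] -0.05
[ 0.602 -0.277  0.101] -0.052
[ 0.601 -0.281  0.1  ] -0.055
[ 0.595 -0.284  0.163] -0.058
[ 0.609 -0.285  0.098] -0.06
[ 0.595 -0.288  0.171] -0.062
[ 0.595 -0.291  0.172] -0.065
[ 0.614 -0.292  0.159] -0.067
[ 0.61  -0.295  0.177] -0.07
[ 0.598 -0.298  0.101] -0.072
[ 0.613 -0.299  0.167] -0.075
[ 0.614 -0.302  0.086] -0.077
[ 0.613 -0.304  0.175] -0.079
[ 0.615 -0.306  0.098] -0.082
[ 0.598 -0.31   0.179] -0.084
[ 0.609 -0.312  0.176] -0.087
[ 0.613 -0.314  0.166] -0.089
[ 0.605 -0.317  0.101] -0.091
```

The 28 mm tip offset is confirmed in the tool frame, and the tool is in line with the board. Now I'll advance with a guard and grip.

```bash
python3 - <<'E'
from h import *
t=np.radians(95.3); z=np.array([np.cos(t),np.sin(t)]); p0=np.array([.59256,-.22604])
f0=robot.read_force()
def adv(L,sp): robot.servo_line([*(p0+z*L),.1255],speed=sp)
adv(.085,.12)
L=.085
while L<.107:
    L+=.003; adv(L,.05); f=robot.read_force()-f0
    if np.linalg.norm(f[:2])>5: print("touch",L,f); adv(L-.004,.05); break
print(L,robot.read_position(),to_riser(robot.read_position()[:2]))
robot.move_gripper(0.0); print(robot.read_grip_width()*88,robot.read_finger_force(),robot.read_force()-f0,robot.read_t())
E
```

```text
0.10900000000000003 [ 0.58246784 -0.11730022  0.12554405] [ 0.00998661 -0.1441882 ]
12.03321638875802 29.999756813049316 [ 1.04576495 -0.8642437   2.80230849] 21.3167
```

The grip is good: 12.03 mm wide at 30 N. Next I'll lift and roll it over with the last joint.

```bash
python3 - <<'E'
from h import *
p=robot.read_position(); robot.servo_line([p[0],p[1],.275],speed=.12)
print(robot.read_grip_width()*88,robot.read_force())
q=np.array(robot.read_qpos()); print(q.round(1))
for k in (60,120,180): 
    a=q.copy(); a[5]+=k; robot.movej(a); print(k,robot.read_grip_width()*88,robot.read_ft_torque().round(2))
print(robot.read_position(),robot.read_tcp_rot().round(3).tolist(),robot.read_t())
im,d=robot.grab_frame("scene"); np.savez("scene6.npz",p=im,d=d)
wi,_=robot.grab_frame("wrist")
cv2.imwrite("pics/mix6.png",np.vstack([cv2.resize(im[110:302,130:386,::-1],(400,300)),cv2.resize(wi[:,:,::-1],(400,300))]))
E
```

```text
12.093743655112155 [ 0.29566115  0.53367175 -1.83578096]
[ -36.    46.9   26.1  -72.7 -128.1  -63.3]
60 11.882048924624169 [-4.16 -0.44 -0.01]
120 11.72816557064462 [-4.2  -0.37 -0.03]
180 11.67917258564909 [-4.22 -0.29  0.  ]
[ 0.58243846 -0.11754093  0.27407899] [[0.996, -0.004, -0.092], [0.092, 0.001, 0.996], [-0.004, -1.0, 0.001]] 25.6667
```

View pics/mix6.png

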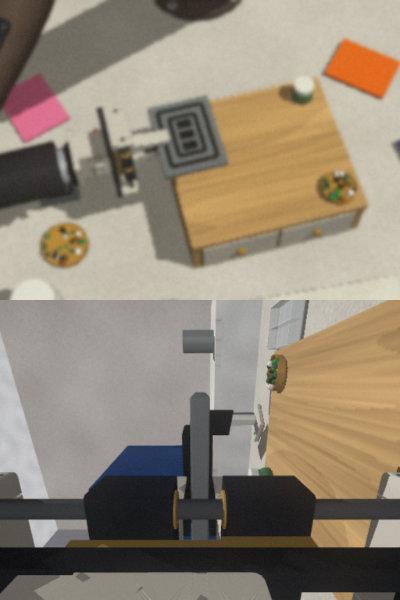

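The scene view shows the board with its channelled face up, level in the gripper at (187,135). Now I'll lower it, release, back off, and push it in from the right.

```bash
python3 - <<'E'
from h import *
p=robot.read_position(); robot.dwell(.2); f0=robot.read_force()
robot.servo_line([p[0],p[1],.135],speed=.12)
z=.135
while z>.1252:
    z-=.0015; robot.servo_line([p[0],p[1],z],speed=.03); f=robot.read_force()-f0
    if f[2]>4: break
print(z,robot.read_position(),f)
robot.move_gripper(.6); robot.dwell(.2)
t=np.radians(95.3); zt=np.array([np.cos(t),np.sin(t)])
c=np.array(robot.read_position()); robot.servo_line([*(c[:2]-zt*.075),c[2]],speed=.15)
im,d=robot.grab_frame("scene"); r,b,m=board("scene",p=im,d=d); print([to_riser(x/1000).round(3).tolist() for x in b],robot.read_t())
P=cloud("scene",d); Q=P[cv2.erode(m,np.ones((5,5)))>0]; A=np.c_[Q[:,:2],np.ones(len(Q))]; print("plane slope",np.linalg.lstsq(A,Q[:,2],rcond=None)[0])
cv2.imwrite("pics/scene7.png",cv2.resize(im[110:302,130:386,::-1],(640,480)))
E
```

```text
0.1245 [ 0.58245523 -0.11758656  0.12615693] [ 0.6988536  -1.4456225   9.13297932]
scene z med 0.132 rect [ 588.6 -116.9] [143.  109.5] 5.1
[[513.0, -69.0], [522.0, -178.0], [665.0, -165.0], [655.0, -56.0]]
[[-0.056, -0.09], [-0.055, -0.2], [0.088, -0.199], [0.087, -0.089]] 30.7917
plane slope [ 0.00040755 -0.00110917  0.13173367]
```

View pics/scene7.png

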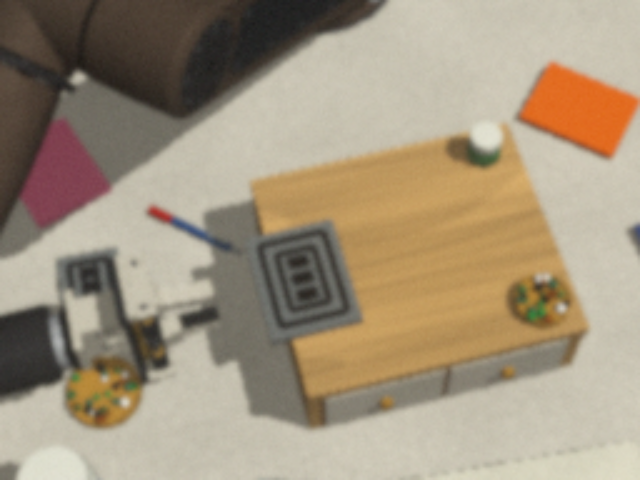

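The board is flat and channelled face up, still overhanging at (270,290). I'll push it in with shut fingers pointing down.

```bash
python3 - <<'E'
from h import *
c=np.array(robot.read_position()); robot.servo_line([c[0],c[1],.30],speed=.25)
robot.goto([*to_world([.011,-.30]),.32],down(5.1)); robot.move_gripper(0.)
s=to_world([.010,-.232]); robot.goto([*s,.20],down(5.1)); robot.servo_line([*s,.0965],speed=.15); print(robot.read_t(),robot.read_position(),robot.read_force())
g=to_world([.010,-.140]); robot.servo_line([*g,.0965],speed=.06); print(robot.read_t(),robot.read_force())
b=to_world([.010,-.165]); robot.servo_line([*b,.0965],speed=.15); robot.servo_line([*b,.20],speed=.25)
robot.goto([*to_world([.0,-.28]),.30],down(5.1))
for n in ("side","scene"):
  im,d=robot.grab_frame(n); r,bx,m=board(n,p=im,d=d); print([to_riser(x/1000).round(3).tolist() for x in bx],robot.read_t())
  P=cloud(n,d); Q=P[cv2.erode(m,np.ones((5,5)))>0]; A=np.c_[Q[:,:2],np.ones(len(Q))]; print("plane",np.linalg.lstsq(A,Q[:,2],rcond=None)[0])
cv2.imwrite("pics/scene8.png",cv2.resize(im[110:302,130:386,::-1],(640,480)))
E
```

```text
35.575 [ 0.5906704  -0.205305    0.09782922] [ 0.10181838 -0.37221401  0.51740467]
37.2583 [ 0.06723935  0.1794233  -0.05277844]
side z med 0.1323 rect [574.8 -51.8] [141.5 119.5] 5.1
[[499.0, 1.0], [510.0, -118.0], [651.0, -105.0], [640.0, 14.0]]
[[-0.064, -0.019], [-0.063, -0.139], [0.079, -0.137], [0.078, -0.018]] 38.85
plane [ 0.00031456 -0.002167    0.1322255 ]
scene z med 0.1319 rect [581.9 -50.3] [138.6 107.9] 4.9
[[508.0, -2.0], [517.0, -110.0], [656.0, -98.0], [646.0, 9.0]]
[[-0.055, -0.024], [-0.054, -0.132], [0.084, -0.131], [0.084, -0.023]] 38.9
plane [0.00439831 0.00247331 0.1295343 ]
```

View pics/scene8.png

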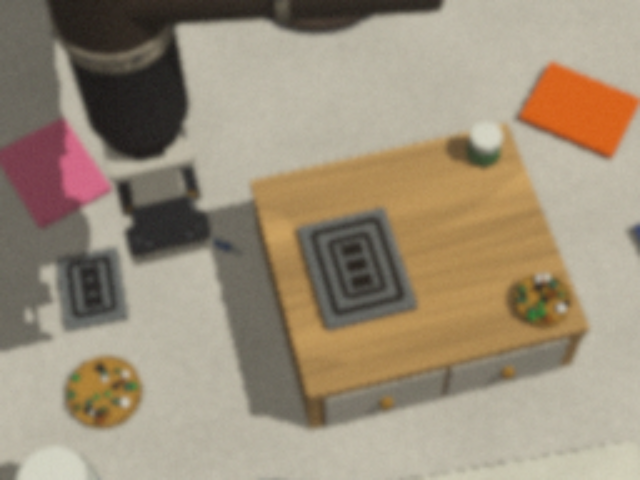

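The board lies flat and wholly on the shelf, channelled face up, with its middle at riser about (0.01,-0.075). The lid and jar have not moved and the arm is clear.

```bash
python3 -c "
from rig import robot
robot.dwell(.3); print(robot.job_done())"
```

```text
the job is handed in; nothing more can be done
None
```

The bead board is turned over and lying flat, wholly on the shelf with its channelled face up, the lid and jar look undisturbed in the last picture, and the job was handed in at about 39 s; no verdict was returned.

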